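Secure the viscometer balls in their tray and hold it in the ultrasonic bath

TASK

Lay the white retaining bar over the tray's handle and onto its two notched end supports, so that it bridges the two loose viscometer balls, while the tray still stands on the bench. Then lift the tray by its handle, keeping it upright so that the balls stay in their pockets and the bar on its seats, and lower it into the empty ultrasonic bath until tray and bar are below the tank rim but clear of the tank's floor and walls. Finish still holding it there, level and still, ready for the bath to be filled round it, and leave the other things on the bench alone.

Things in the scene. Friction and masses are not known exactly. Their poses are not given: they have to be found in the camera images.
- bar: White plastic retaining bar, 34 x 114 x 8 mm (x, y, z), flat on the bench, 50 g. Origin: centre of its underside; long side y. A slot 14 mm (x) by 32 mm (y) through its centre passes over the tray's handle; a 10 mm sight hole in each half. A half turn about z is the same. Best held across its 34 mm width at the middle: the handle then comes up between the fingers.
- bar_mid (a point): Centre of the bar, 4 mm above its underside.
- tray: Aluminium ball tray, 58 x 124 mm (x, y), 0.28 kg, loose on the bench. Origin: centre of its underside; long side y. 4 mm base plate, 9 mm high lip. In its middle an upright flat handle; across each end, at y = +52 and -52 mm, a notched support 8 mm thick (y) for the bar; a ball pocket between each support and the handle.
- seat (a point): On the tray's vertical centre line at the height of the two bar seats, 22 mm above the tray's underside: the centre of the bar's underside belongs here. At each seat two cheeks, 40 mm apart in x, rise 9 mm above it. The bar has 3 mm of play each way; seated, it spans 22 to 30 mm above the tray's underside and leaves 46 mm of handle free above it.
- handle_top (a point): Top centre of the tray's handle, 76 mm above the tray's underside. The handle has a blue sleeve, is 8 mm thick along the tray's x (8 mm between the fingers) and 26 mm wide along y; its top 6 mm taper to 5 x 20 mm. It is stiff and the tray hangs level below it when pinched across its thickness.
- pocket_a (a point): Ball pocket at y = +29 mm of the tray; the point lies 12 mm above the tray's underside (centre of a ball at rest). Round raised rim 3 mm high, 24 mm inside, flat floor 4 mm above the tray's underside.
- pocket_b (a point): The same for the pocket at y = -29 mm.
- ball_steel_center (a point): Centre of the loose steel ball, diameter 16 mm, 17 g, in pocket a; it can roll a few mm inside its pocket.
- ball_white_center (a point): Centre of the loose white ceramic ball, diameter 16 mm, 13 g, in pocket b.
- bath: Open, empty ultrasonic bath fixed on the bench: white and grey housing, steel rim, 174 x 234 mm (x, y), 125 mm high; black panel with two knobs on its -x side (out to x = -102 mm), drain cock at its -y end (out to y = -149 mm). Origin: centre of its underside on the bench. The tray goes in with its long side along the tank's long side, either way round.
- tank_mouth (a point): Centre of the tank opening at rim height, 125 mm above the bench, with the bath's axes. The tank is 120 mm (x) by 170 mm (y), its corners cut at 45 degrees by about 13 mm, and its floor is 82 mm below the rim.
- timer: Bystander: white lab timer, 62 x 62 x 22 mm. Origin: centre of its underside.
- beaker: Bystander: small glass beaker, 62 x 68 x 78 mm high. Origin: centre of its underside.
- weighing_bottle: Bystander: glass weighing bottle with lid, 48 mm diameter, 44 mm high. Origin: centre of its underside.
- tweezers: Bystander: steel tweezers, 157 mm long (y), 15 mm wide, lying flat. Origin: centre of the underside.
Not all that is in view belongs to the job. There is more than one size of the bar; the job needs the smaller.

How it is judged:
On the way, in this order (a step that is already met when the one before it is completed fails the run):
1. the bar lies on both end supports, over the handle, let go, the tray still standing on the bench (horizontal distance between bar_mid and seat below 0.007 m and z of bar_mid in the frame of seat between 0.0015 and 0.0065 m and angle between the y axis of bar and the y axis of tray, either way round below 0.1 rad and angle between the z axis of bar and the z axis of tray, either way round below 0.05 rad and height (world z) of tray below 0.006 m and contact force between the fingers and bar below 0.1 N and contact force between bar and tray above 0.1 N), for 0.2 s.
2. the tray is lifted clear of the bench with the bar on it (horizontal distance between bar_mid and seat below 0.007 m and z of bar_mid in the frame of seat between 0.0015 and 0.0065 m and angle between the y axis of bar and the y axis of tray, either way round below 0.1 rad and angle between the z axis of bar and the z axis of tray, either way round below 0.05 rad and height (world z) of tray above 0.04 m), for 0.2 s.
At the end, for the whole second after the job is handed in: Held by the fingers in the tank, touching the bath nowhere: underside 3 mm or more above its floor, bar top 1 mm or more below the rim, within 30 mm (x) and 25 mm (y) of the centre, level within 5 degrees, at rest, the bar on both seats, each ball in its pocket (horizontal distance between bar_mid and seat below 0.007 m and z of bar_mid in the frame of seat between 0.0015 and 0.0065 m and angle between the y axis of bar and the y axis of tray, either way round below 0.1 rad and angle between the z axis of bar and the z axis of tray, either way round below 0.05 rad and distance between ball_steel_center and pocket_a below 0.009 m and distance between ball_white_center and pocket_b below 0.009 m and z of tray in the frame of tank_mouth between -0.079 and -0.031 m and x of tray in the frame of tank_mouth between -0.03 and 0.03 m and y of tray in the frame of tank_mouth between -0.025 and 0.025 m and contact force between each of tray, bar and bath below 0.05 N and contact force between the fingers and tray above 2 N and angle between tray's own z axis and vertical below 0.09 rad and linear speed of tray below 0.015 m/s and angular speed of tray below 0.1 rad/s); the arm keeps its last pose, push and grip.
It fails at once if the tray is tipped more than 20 degrees (angle between tray's own z axis and vertical above 0.35 rad).
It fails at once if a ball leaves its pocket (distance between ball_steel_center and pocket_a above 0.012 m or distance between ball_white_center and pocket_b above 0.012 m).
It fails at once if the tray is off the bench without the bar on its seats (height (world z) of tray above 0.03 m and not (horizontal distance between bar_mid and seat below 0.007 m and z of bar_mid in the frame of seat between 0.0015 and 0.0065 m and angle between the y axis of bar and the y axis of tray, either way round below 0.1 rad and angle between the z axis of bar and the z axis of tray, either way round below 0.05 rad)).
It fails at once if a bystander is moved by more than 20 mm (tweezers 25 mm) (distance of any of timer, beaker, weighing_bottle from where it was at the start of the episode above 0.02 m or distance of tweezers from where it was at the start of the episode above 0.025 m).
It also fails if it takes over 64 s, if anything falls off the work surface, if the arm or the gripper's body presses on something with over 40 N, if the wrist force passes 120 N, or if a joint passes its speed limit or range.

ROBOT

A 6-joint arm with a two-finger parallel gripper is mounted at the origin on a cart in front of the work surface, level with it; the furniture and walls round the work are solid. World frame = base frame: x ahead of the robot, y to its left, z up, the work surface at z = 0. Lengths are in m, angles in rad, forces in N, time in s.
With the tool pointing down it reaches from about 0.375 to 0.975 m from the base axis. Payload 3.8 kg.
Tool frame: the origin (TCP) lies at the very end of the fingers, on their centre line; the grasp point (between the pads) lies 19 mm behind it; z points along the fingers, y is the line along which they close (so a half turn about z gives the same grasp; the last joint's range is limited). The gripper opens to 88 mm and grips with 3 to 60 N. Pads are 18 mm wide; open, the fingers measure 123 mm over their backs; the gripper's body (75 mm by 187 mm) begins 45 mm behind the grasp point.
Start: joints at [-1.387, 0.264, 1.604, -0, 1.274, -0.037], TCP at [0.148, -0.659, 0.239] pointing down, gripper open.
Joint ranges: [-2.63, 2.63], [-0.94, 2.18], [0.31, 2.57], [-1.31, 4.45], [0, 2.66], [-2.55, 2.55]. Speed limits (rad/s): [2.57, 2.57, 3.14, 3.14, 3.14, 3.14].

INTERFACE

Orientations are given as a rotation vector (axis times angle).
In Python, from rig import * gives the robot as it stands.
- The arm moves only by the shell command python3 -m crank 'ROWS' [FORCE]. ROWS is JSON, a list of rows, each an object with "angular": the turn, a rotation vector about the tool's x, y, z in units of pi/4 rad (1.0 is pi/4 rad), a list of three; "travel": the shift along the tool's x, y, z in units of 100 mm (1.0 is 100 mm), a list of three; "grip": the closure, from 0 (fully open) to 1 (shut). A call has 1 to 5 rows; each row shifts and turns the commanded pose from where the row before left it, along the tool's axes as they then stand; what a row does not reach is not made up. A row lasts 1/12 s, in which the tool goes at most 41.7 mm and 7.16 degrees, less where a joint would pass 70% of its speed; a pose out of reach is approached as far as the arm can. A call with a number of a shift or a turn outside -1 to 1 is refused whole. A call with a gripper value outside its range is refused whole. The fingers move at their own pace and stop on an object; FORCE is the grip in N (left out, the last holds). Time passes only in rows, so rows that do not move let the fingers close. It gives the time, the measured TCP pose, the force, the opening and the grip force at its end, in the units of the state.
- sense(): the state, without advancing time (a new reading comes with each control period).
- read_camera(name): name is "scene" or "top"; returns a dict with "pixels" (384x512x3 uint8, red, green, blue), "mtx" (3x3 intrinsics, pixels), "xyz" and "attitude" of the camera in the world. Camera axes: x right, y down, z forward; pixel columns grow to the right and rows downward; lengths in m; the calibration is good to about 2 mm. A picture is of the moment at which its call begins. There is no depth.
- finish_job(): hands the job in; it is judged then, once.
The state is a dict: "t": time; "joint_positions": joint angles; "qd": joint speeds; "joint_efforts": joint torques, N m; "eef_pos": TCP position; "orientation": TCP orientation; "contact_force": force on the tool from outside, world axes, zero at the start; "ft_torque": the same for the moment, N m; "gripper_width": finger opening in m; "gripper_force": force on a finger pad.
Only numpy, scipy, OpenCV 4.12 (cv2) and the standard library are available. Lean on these libraries where they do the work, as an engineer would, in place of code of your own. Each camera call takes 0.05 s, during which the arm holds its last target. There are 200 camera calls.

## Working session

There is one attempt and no reset: what is moved stays moved. The work goes in short steps, Python scripts to look and compute and a shell command to move; the robot and the scene stay as the last step left them, time stands still between calls to the robot, and variables do not carry over. Pictures are saved under pics/ and viewed, at most 13 in all, crops included, and the job is handed in when it is done.

```bash
mkdir -p pics
cat > h.py <<'E'
from rig import *
import numpy as np, cv2
from scipy.spatial.transform import Rotation as R
def cam(n):
    c=read_camera(n); a=np.array(c["attitude"],float)
    c["R"]=a if a.shape==(3,3) else R.from_rotvec(a).as_matrix()
    return c
def ray(c,uv,z):
    d=c["R"]@np.linalg.inv(c["mtx"])@np.array([uv[0],uv[1],1.0]); o=np.array(c["xyz"])
    return o+d*(z-o[2])/d[2]
def proj(c,p):
    q=np.array(c["mtx"])@(c["R"].T@(np.array(p)-c["xyz"])); return q[:2]/q[2]
def save(c,f): cv2.imwrite(f,np.array(c["pixels"])[:,:,::-1])
E
python3 - <<'E'
from h import *
for n in("top","scene"):
    c=cam(n); print(n,c["xyz"],c["attitude"],c["mtx"]); save(c,f"pics/{n}0.png")
s=sense();print(s["orientation"],s["eef_pos"],s["t"],R.from_rotvec(s["orientation"]).as_matrix().round(3))
E
```

```text
top [0.43923349 0.09563168 1.44704148] [-2.21251339  2.16730238 -0.07918673] [[489.84450641   0.         263.11677259]
 [  0.         489.84450641 189.94053675]
 [  0.           0.           1.        ]]
scene [-0.02750217  0.66487138  0.83394555] [-0.97321912  2.44605374 -1.03619559] [[395.68857006   0.         263.08239145]
 [  0.         395.68857006 190.61685109]
 [  0.           0.           1.        ]]
[-3.12052034e+00 -3.45893121e-01  2.32437326e-04] [ 0.14770231 -0.65800457  0.23756247] 0.1 [[ 0.976  0.219 -0.   ]
 [ 0.219 -0.976  0.002]
 [ 0.    -0.002 -1.   ]]
```

View pics/top0.png

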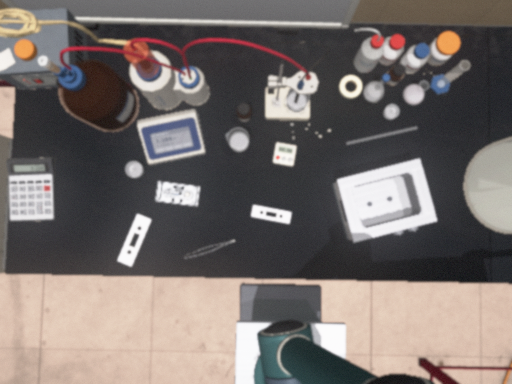

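View pics/scene0.png

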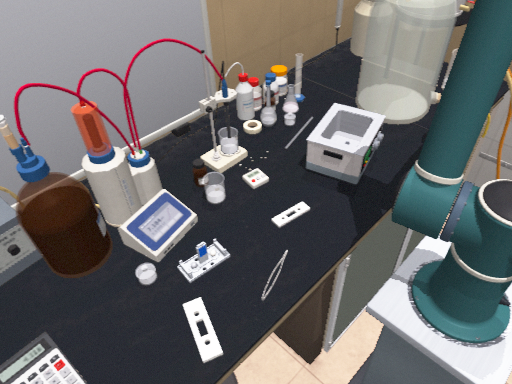

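The top view shows the small bar at (271,214), the tray at (178,193) with its blue handle, and the bath at (386,200). The big bar at (134,240) is the decoy. Next I measure all three.

```bash
cat > m.py <<'E'
from h import *
c=cam("top"); im=np.array(c["pixels"]); g=cv2.cvtColor(im,cv2.COLOR_RGB2GRAY)
def rect(box,z,th):
    x0,y0,x1,y1=box; m=np.zeros_like(g); m[y0:y1,x0:x1]=(g[y0:y1,x0:x1]>th)*255
    if z<.05: m=cv2.morphologyEx(m,cv2.MORPH_CLOSE,np.ones((3,3)))
    cs,_=cv2.findContours(m,cv2.RETR_EXTERNAL,cv2.CHAIN_APPROX_NONE); k=max(cs,key=cv2.contourArea)
    p=np.array([ray(c,q,z)[:2] for q in k[:,0]],np.float32)*1000
    r=cv2.minAreaRect(p); b=cv2.boxPoints(r)
    e=[b[1]-b[0],b[2]-b[1]]; l=max(e,key=np.linalg.norm)
    print(box,"centre",np.round(r[0],1),"size",np.round(r[1],1),"long axis deg",np.degrees(np.arctan2(l[1],l[0])).round(1)); return r
rect((240,198,300,230),.008,110)
rect((148,172,208,214),.012,90)
rect((328,150,445,246),.125,185)
hsv=cv2.cvtColor(im,cv2.COLOR_RGB2HSV)
for n,box in(("top",(148,172,208,214)),("scene",(170,230,240,285))):
    d=cam(n); h=cv2.cvtColor(np.array(d["pixels"]),cv2.COLOR_RGB2HSV)
    x0,y0,x1,y1=box; s=h[y0:y1,x0:x1]
    m=((s[...,0]>95)&(s[...,0]<130)&(s[...,1]>90)&(s[...,2]>60)); ys,xs=np.nonzero(m)
    if len(xs): print(n,len(xs),xs.min()+x0,xs.max()+x0,ys.min()+y0,ys.max()+y0,xs.mean()+x0,ys.mean()+y0)
t=cv2.resize(im[165:225,140:215,::-1],None,fx=5,fy=5,interpolation=cv2.INTER_CUBIC)
b=cv2.resize(im[150:250,325:445,::-1],None,fx=3.6,fy=3.6,interpolation=cv2.INTER_CUBIC)
d=np.array(d["pixels"])[232:284,172:236,::-1]; d=cv2.resize(d,None,fx=4,fy=4,interpolation=cv2.INTER_CUBIC)
o=np.zeros((600,800,3),np.uint8); o[:300,:375]=t; o[:208,400:656]=d; o[230:230+b.shape[0],368:368+b.shape[1]]=b
cv2.imwrite("pics/z1.png",o)
E
python3 m.py
```

```text
(240, 198, 300, 230) centre [465.8  64.8] size [120.9  41.4] long axis deg 80.3
(148, 172, 208, 214) centre [520.2 340.7] size [132.1  65.8] long axis deg 84.1
(328, 150, 445, 246) centre [ 506.9 -245.2] size [178.5 234.7] long axis deg -74.5
scene 85 170 206 230 256 194.64705882352942 245.9764705882353
```

View pics/z1.png

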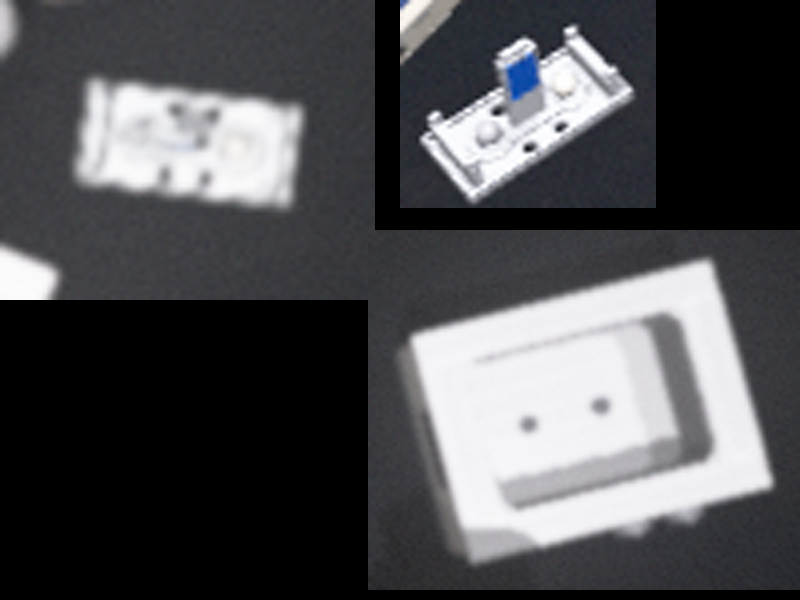

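Crops: the tray has its steel ball on the left (+y) and its handle upright. In the scene picture the handle top is near (201,243). The bath's tank is open and the knobs are on the -x side. I check these against the scene camera and work out the first move.

```bash
cat >> h.py <<'E'
def delta(pos,yaw):
    """pos in m; yaw (deg) of the direction of tool y, mod 180; prints angular (units) then travel (units) in the axes after the turn"""
    s=sense(); M=R.from_rotvec(s["orientation"]).as_matrix()
    y=np.radians(yaw); best=None
    for k in(0,np.pi):
        ty=np.array([np.cos(y+k),np.sin(y+k),0]); tz=np.array([0,0,-1.]); T=np.c_[np.cross(ty,tz),ty,tz]
        r=R.from_matrix(M.T@T).as_rotvec()
        if best is None or np.linalg.norm(r)<np.linalg.norm(best[0]): best=(r,T)
    d=np.array(pos)-s["eef_pos"]
    print("t",round(s["t"],2),"pos",np.round(s["eef_pos"],4),"w",round(s["gripper_width"],4),"F",np.round(s["contact_force"],1),"ang",(best[0]/(np.pi/4)).round(3),"travel after turn",(best[1].T@d*10).round(3),"|now",(M.T@d*10).round(3))
E
python3 - <<'E'
from h import *
c=cam("scene"); 
print("handle top proj",proj(c,[.520,.341,.076]).round(1))
g=cv2.cvtColor(np.array(c["pixels"]),cv2.COLOR_RGB2GRAY)
m=np.zeros_like(g); m[195:235,265:318]=(g[195:235,265:318]>120)*255; m=cv2.morphologyEx(m,cv2.MORPH_CLOSE,np.ones((5,5)))
k=max(cv2.findContours(m,0,1)[0],key=cv2.contourArea)
r=cv2.minAreaRect(np.array([ray(c,q,.006)[:2] for q in k[:,0]],np.float32)*1000); print("bar scene",r)
h=cv2.cvtColor(np.array(c["pixels"]),cv2.COLOR_RGB2HSV)[235:262,190:215]
ys,xs=np.nonzero((h[...,0]>95)&(h[...,0]<130)&(h[...,1]>120)); print("blue",xs.min()+190,xs.max()+190,ys.min()+235,ys.max()+235,xs.mean()+190,ys.mean()+235, "sleeve near face proj",proj(c,[.516,.341,.06]).round(1))
for p in ([.485,.28,.005],[.557,.28,.005],[.485,.4,.005],[.557,.40,.005]):pass
delta([.466,.065,.10],-9.7)
E
```

```text
handle top proj [199.8 242.9]
bar scene ((463.8989562988281, 63.46928024291992), (118.04371643066406, 41.31707763671875), 80.29332733154297)
blue 199 206 246 256 202.16666666666666 250.76666666666668 sleeve near face proj [201.6 247.9]
t 0.3 pos [ 0.1478 -0.6584  0.2383] w 0.0882 F [ 0.9 -0.2 -0.3] ang [-1.000e-03 -1.000e-03 -1.503e+00] travel after turn [7.667 1.918 1.383] |now [ 4.689 -6.361  1.388]
```

```bash
A='{"angular":[0,0,-0.15],"travel":[0,0,0],"grip":0}'; python3 -m crank '[{"angular":[0,0,-0.15],"travel":[0,0,0],"grip":0},{"angular":[0,0,-0.15],"travel":[0,0,0],"grip":0},{"angular":[0,0,-0.15],"travel":[0,0,0],"grip":0},{"angular":[0,0,-0.15],"travel":[0,0,0],"grip":0},{"angular":[0,0,-0.15],"travel":[0,0,0],"grip":0}]' && python3 -m crank '[{"angular":[0,0,-0.15],"travel":[0,0,0],"grip":0},{"angular":[0,0,-0.15],"travel":[0,0,0],"grip":0},{"angular":[0,0,-0.15],"travel":[0,0,0],"grip":0},{"angular":[0,0,-0.15],"travel":[0,0,0],"grip":0},{"angular":[0,0,-0.15],"travel":[0,0,0],"grip":0}]' 
python3 -m crank '[{"angular":[0,0,0],"travel":[0.38,0.1,0],"grip":0},{"angular":[0,0,0],"travel":[0.38,0.1,0],"grip":0},{"angular":[0,0,0],"travel":[0.38,0.1,0],"grip":0},{"angular":[0,0,0],"travel":[0.38,0.1,0],"grip":0},{"angular":[0,0,0],"travel":[0.38,0.1,0],"grip":0}]'
python3 -c "
from h import *
delta([.465,.064,.10],-9.7)"
```

```text
t: 0.72
eef_pos: [0.1478, -0.6585, 0.2386]
orientation: [-2.884, -1.246, -0.0]
contact_force: [0.6, -0.1, 0.5]
gripper_width: 0.088
gripper_force: 0.0
t: 1.13
eef_pos: [0.1478, -0.6585, 0.2386]
orientation: [-2.398, -2.029, -0.0]
contact_force: [-0.4, -0.2, -0.5]
gripper_width: 0.0881
gripper_force: 0.0
t: 1.55
eef_pos: [0.2299, -0.4783, 0.2385]
orientation: [-2.405, -2.022, -0.0]
contact_force: [0.6, 0.5, -0.2]
gripper_width: 0.0882
gripper_force: 0.0
t 1.55 pos [ 0.2299 -0.4783  0.2385] w 0.0882 F [ 0.6  0.5 -0.2] ang [ 0.    -0.    -0.004] travel after turn [5.741 1.403 1.385] |now [5.746 1.384 1.387]
```

```bash
python3 -m crank '[{"angular":[0,0,0],"travel":[0.38,0.09,0],"grip":0},{"angular":[0,0,0],"travel":[0.38,0.09,0],"grip":0},{"angular":[0,0,0],"travel":[0.38,0.09,0],"grip":0},{"angular":[0,0,0],"travel":[0.38,0.09,0],"grip":0},{"angular":[0,0,0],"travel":[0.38,0.09,0],"grip":0}]' >/dev/null && python3 -m crank '[{"angular":[0,0,0],"travel":[0.38,0.09,0],"grip":0.2},{"angular":[0,0,0],"travel":[0.38,0.09,0],"grip":0.2},{"angular":[0,0,0],"travel":[0.38,0.09,0],"grip":0.2},{"angular":[0,0,0],"travel":[0.38,0.09,0],"grip":0.2},{"angular":[0,0,0],"travel":[0.38,0.09,0.2],"grip":0.2}]' >/dev/null && python3 -m crank '[{"angular":[0,0,0],"travel":[0.36,0.09,0.2],"grip":0.3},{"angular":[0,0,0],"travel":[0.3,0.07,0.2],"grip":0.3},{"angular":[0,0,0],"travel":[0.3,0.07,0.3],"grip":0.3},{"angular":[0,0,0],"travel":[0,0,0.3],"grip":0.3},{"angular":[0,0,0],"travel":[0,0,0],"grip":0.3}]'
python3 -c "
from h import *
delta([.465,.064,.003],-9.7)"
```

```text
t: 2.8
eef_pos: [0.4167, -0.0312, 0.1157]
orientation: [-2.394, -2.022, 0.011]
contact_force: [-1.8, 0.6, -1.2]
gripper_width: 0.062
gripper_force: 0.0
t 2.8 pos [ 0.4167 -0.0312  0.1157] w 0.062 F [-1.8  0.6 -1.2] ang [-0.013  0.001  0.002] travel after turn [1.02  0.315 1.127] |now [1.02  0.328 1.123]
```

```bash
python3 -m crank '[{"angular":[0,0,0],"travel":[0.25,0.08,0.1],"grip":0.35},{"angular":[0,0,0],"travel":[0.25,0.08,0.1],"grip":0.35},{"angular":[0,0,0],"travel":[0.26,0.08,0.1],"grip":0.35},{"angular":[0,0,0],"travel":[0.26,0.08,0.1],"grip":0.35},{"angular":[0,0,0],"travel":[0,0,0],"grip":0.35}]' 
python3 -c "
from h import *
delta([.465,.064,.003],-9.7)
c=cam('scene');im=np.array(c['pixels'])[150:290,160:340,::-1];cv2.imwrite('pics/a.png',cv2.resize(im,None,fx=3,fy=3,interpolation=2))"
```

```text
t: 3.22
eef_pos: [0.4718, 0.0637, 0.0812]
orientation: [-2.403, -2.023, -0.002]
contact_force: [-0.1, -0.4, -0.4]
gripper_width: 0.0572
gripper_force: 0.0
t 3.22 pos [0.4718 0.0637 0.0812] w 0.0572 F [-0.1 -0.4 -0.4] ang [ 0.001 -0.002 -0.002] travel after turn [-0.008 -0.068  0.782] |now [-0.009 -0.068  0.782]
```

View pics/a.png

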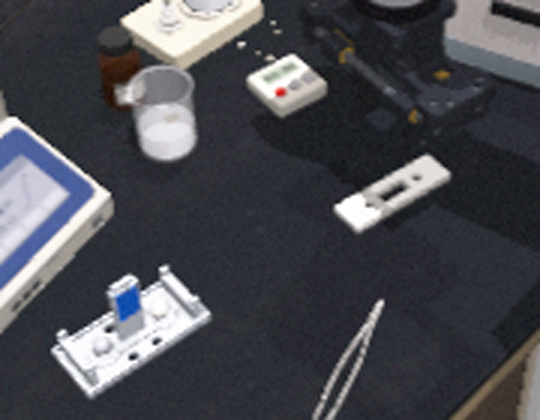

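The picture shows the gripper above and beyond the bar, which is untouched at crop (393,192); the timer and beaker stand clear. Now I lower and grip.

```bash
python3 -m crank '[{"angular":[0,0,0],"travel":[0,-0.03,0.2],"grip":0.35},{"angular":[0,0,0],"travel":[-0.01,-0.04,0.2],"grip":0.35},{"angular":[0,0,0],"travel":[0,0,0.2],"grip":0.35},{"angular":[0,0,0],"travel":[0,0,0.15],"grip":0.35},{"angular":[0,0,0],"travel":[0,0,0],"grip":0.35}]' 20
python3 -c "
from h import *
delta([.465,.064,.003],-9.7)"
```

```text
t: 3.68
eef_pos: [0.4605, 0.0603, 0.0044]
orientation: [-2.403, -2.019, 0.007]
contact_force: [-0.3, -0.0, 0.0]
gripper_width: 0.0573
gripper_force: 0.0
t 3.68 pos [0.4605 0.0603 0.0044] w 0.0573 F [-0.3 -0.   0. ] ang [-0.006  0.002 -0.005] travel after turn [0.045 0.038 0.014] |now [0.045 0.038 0.014]
```

```bash
python3 -m crank '[{"angular":[0,0,0],"travel":[0,0,0],"grip":0.35},{"angular":[0,0,0],"travel":[0,0,0],"grip":0.35}]' >/dev/null
python3 -c "
from h import *
delta([.465,.064,.003],-9.7)"
```

```text
t 3.85 pos [0.464  0.0611 0.0074] w 0.057 F [-0.5  0.3 -0.2] ang [ 0.002 -0.    -0.005] travel after turn [0.03  0.005 0.044] |now [0.03  0.004 0.044]
```

```bash
python3 -m crank '[{"angular":[0,0,0],"travel":[0.03,0,0.04],"grip":0.35},{"angular":[0,0,0],"travel":[0,0,0],"grip":0.5},{"angular":[0,0,0],"travel":[0,0,0],"grip":0.65},{"angular":[0,0,0],"travel":[0,0,0],"grip":0.65},{"angular":[0,0,0],"travel":[0,0,0],"grip":0.65}]' 20 && python3 -m crank '[{"angular":[0,0,0],"travel":[0,0,0],"grip":0.7},{"angular":[0,0,0],"travel":[0,0,0],"grip":0.7}]' 20
python3 -c "
from h import *
delta([.520,.3405,.15],-5.9)"
```

```text
t: 4.27
eef_pos: [0.4638, 0.0649, 0.0022]
orientation: [2.403, 2.023, 0.001]
contact_force: [-0.5, -0.2, 1.7]
gripper_width: 0.0337
gripper_force: 20.0
t: 4.43
eef_pos: [0.4638, 0.0649, 0.0022]
orientation: [2.404, 2.023, 0.001]
contact_force: [-0.0, 0.5, 2.7]
gripper_width: 0.0333
gripper_force: 20.0
t 4.43 pos [0.4638 0.0649 0.0022] w 0.0333 F [-0.   0.5  2.7] ang [ 0.001 -0.    -0.088] travel after turn [ 2.799  0.276 -1.478] |now [ 2.812  0.084 -1.477]
```

```bash
python3 -m crank '[{"angular":[0,0,0],"travel":[0,0,-0.1],"grip":0.7},{"angular":[0,0,0],"travel":[0,0,-0.3],"grip":0.7},{"angular":[0,0,0],"travel":[0,0,-0.4],"grip":0.7},{"angular":[0,0,0],"travel":[0,0,-0.3],"grip":0.7},{"angular":[0,0,-0.088],"travel":[0,0,-0.1],"grip":0.7}]' >/dev/null && python3 -m crank '[{"angular":[0,0,0],"travel":[0.3,0.03,0],"grip":0.7},{"angular":[0,0,0],"travel":[0.3,0.03,0],"grip":0.7},{"angular":[0,0,0],"travel":[0.3,0.03,0],"grip":0.7},{"angular":[0,0,0],"travel":[0.3,0.03,0],"grip":0.7},{"angular":[0,0,0],"travel":[0.3,0.03,0],"grip":0.7}]' >/dev/null && python3 -m crank '[{"angular":[0,0,0],"travel":[0.3,0.03,0],"grip":0.7},{"angular":[0,0,0],"travel":[0.3,0.03,0],"grip":0.7},{"angular":[0,0,0],"travel":[0.3,0.03,0],"grip":0.7},{"angular":[0,0,0],"travel":[0.2,0.02,0],"grip":0.7},{"angular":[0,0,0],"travel":[0.1,0.01,0],"grip":0.7}]' >/dev/null && python3 -m crank '[{"angular":[0,0,0],"travel":[0,0,0],"grip":0.7},{"angular":[0,0,0],"travel":[0,0,0],"grip":0.7},{"angular":[0,0,0],"travel":[0,0,0],"grip":0.7}]'
python3 -c "
from h import *
delta([.520,.3405,.095],-5.9)
for n,b in(('scene',(150,180,260,300)),('top',(120,130,240,260))):
    c=cam(n);x0,y0,x1,y1=b;im=np.array(c['pixels'])[y0:y1,x0:x1,::-1];cv2.imwrite('pics/b_%s.png'%n,cv2.resize(im,None,fx=4.5,fy=4.5,interpolation=2))"
```

```text
t: 5.93
eef_pos: [0.5175, 0.3293, 0.1216]
orientation: [2.333, 2.104, -0.002]
contact_force: [0.0, 0.6, -1.2]
gripper_width: 0.034
gripper_force: 20.0
t 5.93 pos [0.5175 0.3293 0.1216] w 0.034 F [ 0.   0.6 -1.2] ang [-0.001  0.001 -0.   ] travel after turn [0.114 0.014 0.266] |now [0.114 0.014 0.266]
```

View pics/b_scene.png

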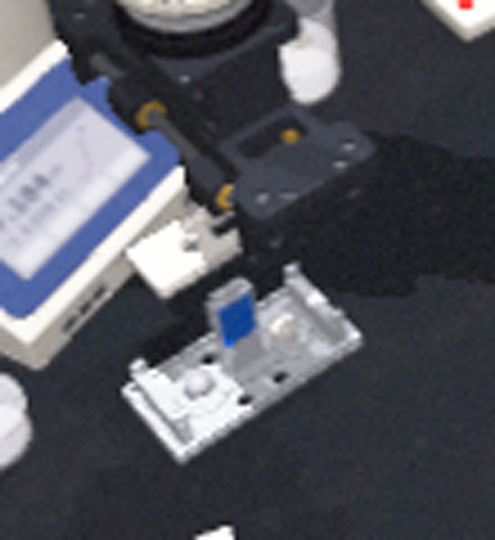

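The bar is held level at crop (185,255), with the tray below and its handle top near crop (232,288). I measure the bar's +y end and the tray's near edges in the same view, so that calibration bias cancels.

```bash
cat > rel.py <<'E'
from h import *
c=cam("scene"); im=np.array(c["pixels"]); g=cv2.cvtColor(im,cv2.COLOR_RGB2GRAY); g4=cv2.resize(g,None,fx=4,fy=4,interpolation=cv2.INTER_CUBIC)
def edge(p,q,z,r=5):
    """p,q: world points of the expected edge; 50% crossing along the normal in the image; returns the world points"""
    a,b=proj(c,p),proj(c,q); out=[]
    n=np.array([-(b-a)[1],(b-a)[0]]); n/=np.linalg.norm(n)
    for f in np.linspace(.2,.8,13):
        m=a+f*(b-a); s=np.arange(-r,r+.01,.25); pts=m+s[:,None]*n
        v=cv2.remap(g.astype(np.float32),pts[:,0].astype(np.float32)[None],pts[:,1].astype(np.float32)[None],1)[0]
        v=cv2.GaussianBlur(v[None],(5,1),0)[0]; k=np.argmax(abs(np.gradient(v))); out.append(ray(c,m+s[k]*n,z))
    return np.array(out)
def off(name,ctr,yaw,loc0,loc1,z):
    y=np.radians(yaw); M=np.array([[np.cos(y),-np.sin(y)],[np.sin(y),np.cos(y)]]); ctr=np.array(ctr)
    P=edge(*[np.r_[ctr+M@np.array(l),z] for l in(loc0,loc1)],z)
    L=(P[:,:2]-ctr)@M*1000; i=0 if loc0[0]==loc1[0] else 1
    print(name,"local",'xy'[i],"expected",loc0[i]*1000,"median",np.median(L[:,i]).round(1),"slope deg",np.degrees(np.polyfit(L[:,1-i],L[:,i],1)[0]).round(1),"all",L[:,i].round(1))
if __name__=="__main__":
    s=sense(); e=s["eef_pos"]
    off("tray -x",(.520,.3405),-5.9,(-.029,-.062),(-.029,.062),0.0)
    off("tray +y",(.520,.3405),-5.9,(-.029,.062),(.029,.062),0.0)
    zb=e[2]-.002
    off("bar +y",e[:2],-5.9,(-.017,.057),(.017,.057),zb)
    off("bar -x",e[:2],-5.9,(-.017,.020),(-.017,.057),zb)
E
python3 rel.py
```

```text
tray -x local x expected -29.0 median -30.5 slope deg 4.0 all [-31.3 -30.5 -31.3 -30.5 -21.4 -31.3 -30.5 -30.5 -21.4 -25.2 -29.7 -26.
 -25.3]
tray +y local y expected 62.0 median 61.4 slope deg -0.2 all [62.  61.4 61.4 61.4 62.  62.  61.4 61.4 61.4 61.4 61.4 61.4 62. ]
bar +y local y expected 57.0 median 56.4 slope deg -3.0 all [56.4 56.4 55.8 56.4 55.8 56.4 56.4 56.4 56.4 55.8 55.2 55.2 55.2]
bar -x local x expected -17.0 median -18.5 slope deg 0.4 all [-18.5 -19.2 -19.2 -18.5 -19.2 -18.5 -17.7 -18.5 -18.5 -19.2 -18.5 -19.2
 -18.5]
```

View pics/b_top.png

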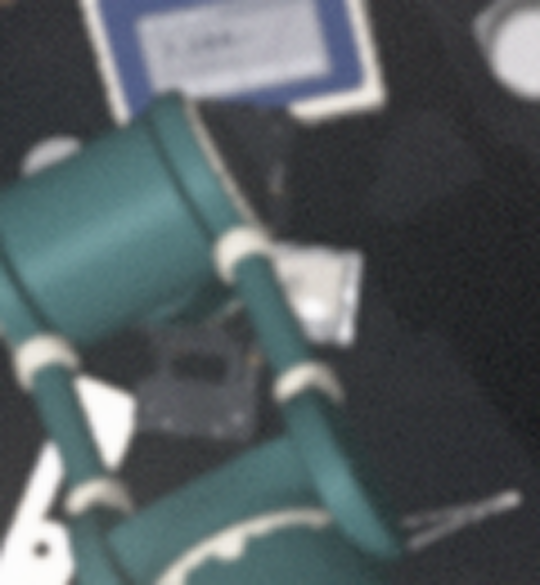

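The offsets match within 0.5 mm (tray and bar -x about -1.5, +y about -0.6), so the bar is centred on the TCP. I move over the handle.

```bash
python3 -m crank '[{"angular":[0,0,0],"travel":[0.06,0.01,0.05],"grip":0.7},{"angular":[0,0,0],"travel":[0.05,0,0.1],"grip":0.7},{"angular":[0,0,0],"travel":[0,0,0.1],"grip":0.7},{"angular":[0,0,0],"travel":[0,0,0],"grip":0.7},{"angular":[0,0,0],"travel":[0,0,0],"grip":0.7}]' && python3 -m crank '[{"angular":[0,0,0],"travel":[0,0,0],"grip":0.7},{"angular":[0,0,0],"travel":[0,0,0],"grip":0.7}]' >/dev/null
python3 -c "
from h import *
delta([.520,.3405,.025],-5.9)"; python3 rel.py | grep bar
```

```text
t: 6.5
eef_pos: [0.5189, 0.3408, 0.0949]
orientation: [-2.332, -2.104, 0.006]
contact_force: [0.7, -0.3, -0.3]
gripper_width: 0.0336
gripper_force: 20.0
t 6.67 pos [0.5203 0.3415 0.097 ] w 0.0333 F [ 0.1 -0.1 -1.4] ang [ 0. -0.  0.] travel after turn [-0.01  -0.002  0.72 ] |now [-0.01  -0.002  0.72 ]
bar +y local y expected 57.0 median 56.4 slope deg 0.1 all [56.4 56.4 56.4 55.8 55.8 56.4 56.4 55.8 56.4 55.8 56.4 56.4 56.4]
bar -x local x expected -17.0 median -19.2 slope deg -0.6 all [-18.5 -19.2 -19.2 -18.5 -19.2 -18.5 -17.7 -18.5 -19.2 -19.2 -18.5 -19.2
```

Aligned. I lower past the handle top in small steps and watch the force.

```bash
python3 -m crank '[{"angular":[0,0,0],"travel":[-0.01,0,0.08],"grip":0.7},{"angular":[0,0,0],"travel":[0,0,0.08],"grip":0.7},{"angular":[0,0,0],"travel":[0,0,0.08],"grip":0.7},{"angular":[0,0,0],"travel":[0,0,0.08],"grip":0.7},{"angular":[0,0,0],"travel":[0,0,0],"grip":0.7}]' && python3 -m crank '[{"angular":[0,0,0],"travel":[0,0,0],"grip":0.7},{"angular":[0,0,0],"travel":[0,0,0],"grip":0.7}]'
python3 -c "
from h import *
delta([.520,.3405,.025],-5.9)"; python3 rel.py
```

```text
t: 7.13
eef_pos: [0.5183, 0.3394, 0.062]
orientation: [-2.332, -2.104, 0.007]
contact_force: [-0.3, 0.6, -0.9]
gripper_width: 0.0335
gripper_force: 20.0
t: 7.3
eef_pos: [0.52, 0.3404, 0.0646]
orientation: [-2.333, -2.104, 0.001]
contact_force: [-0.2, -0.1, 0.4]
gripper_width: 0.0335
gripper_force: 20.0
t 7.3 pos [0.52   0.3404 0.0646] w 0.0335 F [-0.2 -0.1  0.4] ang [-0.  0.  0.] travel after turn [0.001 0.    0.396] |now [0.001 0.    0.396]
tray -x local x expected -29.0 median -29.8 slope deg 2.6 all [-30.5 -30.5 -29.8 -30.5 -21.4 -29.8 -30.5 -30.5 -21.4 -30.5 -29.7 -26.
 -25.3]
tray +y local y expected 62.0 median 62.0 slope deg -0.5 all [62.  62.  61.4 61.4 62.  62.  62.  62.  61.4 61.4 61.4 61.4 62. ]
bar +y local y expected 57.0 median 56.4 slope deg -24.2 all [55.2 67.7 67.7 55.8 66.  55.8 56.4 56.4 56.4 56.4 55.8 55.8 55.8]
bar -x local x expected -17.0 median -23.7 slope deg 26.9 all [-23.7 -29.6 -29.6 -28.1 -20.  -14.  -14.  -25.1 -25.8 -25.8 -14.  -14.8
 -14.8]
```

The bar is over the handle with no contact force and the tray has not moved. I continue down to the seats.

```bash
python3 -m crank '[{"angular":[0,0,0],"travel":[0,0,0.08],"grip":0.7},{"angular":[0,0,0],"travel":[0,0,0.08],"grip":0.7},{"angular":[0,0,0],"travel":[0,0,0.08],"grip":0.7},{"angular":[0,0,0],"travel":[0,0,0.06],"grip":0.7},{"angular":[0,0,0],"travel":[0,0,0.04],"grip":0.7}]' && python3 -m crank '[{"angular":[0,0,0],"travel":[0,0,0.02],"grip":0.7},{"angular":[0,0,0],"travel":[0,0,0.01],"grip":0.7},{"angular":[0,0,0],"travel":[0,0,0],"grip":0.7},{"angular":[0,0,0],"travel":[0,0,0],"grip":0.7}]'
python3 -c "
from h import *
delta([.520,.3405,.025],-5.9)
c=cam('scene');im=np.array(c['pixels'])[180:300,150:260,::-1];cv2.imwrite('pics/d.png',cv2.resize(im,None,fx=4.5,fy=4.5,interpolation=2))"
```

```text
t: 7.77
eef_pos: [0.5192, 0.3399, 0.0292]
orientation: [-2.332, -2.104, 0.003]
contact_force: [0.0, -0.7, -0.2]
gripper_width: 0.0337
gripper_force: 20.0
t: 8.1
eef_pos: [0.5202, 0.3406, 0.0281]
orientation: [2.333, 2.104, 0.001]
contact_force: [0.1, -0.2, 0.4]
gripper_width: 0.0337
gripper_force: 20.0
t 8.1 pos [0.5202 0.3406 0.0281] w 0.0337 F [ 0.1 -0.2  0.4] ang [ 0. -0.  0.] travel after turn [-0.001 -0.002  0.031] |now [-0.001 -0.002  0.031]
```

View pics/d.png

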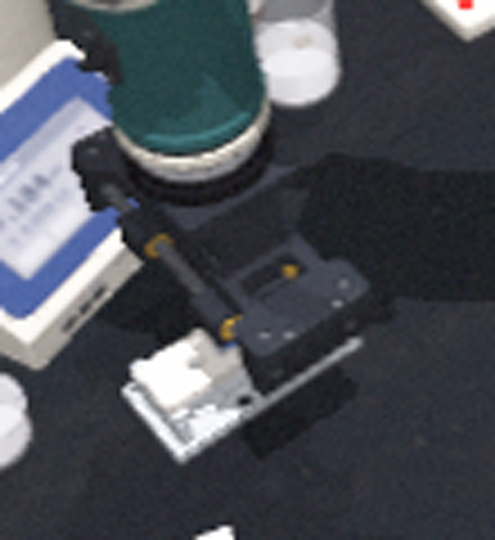

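The bar sits between the cheeks at the +y support, crop (175,375), and the tray is still square on the bench. I make the last few millimetres down, watching for contact.

```bash
python3 -m crank '[{"angular":[0,0,0],"travel":[0,0,0.02],"grip":0.7},{"angular":[0,0,0],"travel":[0,0,0.015],"grip":0.7},{"angular":[0,0,0],"travel":[0,0,0],"grip":0.7},{"angular":[0,0,0],"travel":[0,0,0],"grip":0.7}]'
```

```text
t: 8.48
eef_pos: [0.52, 0.3405, 0.0244]
orientation: [-2.333, -2.104, 0.0]
contact_force: [-0.6, -0.2, -1.5]
gripper_width: 0.0339
gripper_force: 20.0
```

```bash
python3 -m crank '[{"angular":[0,0,0],"travel":[0,0,0.01],"grip":0.7},{"angular":[0,0,0],"travel":[0,0,0],"grip":0.7},{"angular":[0,0,0],"travel":[0,0,0],"grip":0.7}]' && python3 -m crank '[{"angular":[0,0,0],"travel":[0,0,0],"grip":0.6},{"angular":[0,0,0],"travel":[0,0,0],"grip":0.5},{"angular":[0,0,0],"travel":[0,0,0],"grip":0.45},{"angular":[0,0,0],"travel":[0,0,0],"grip":0.45},{"angular":[0,0,0],"travel":[0,0,0],"grip":0.45}]' && python3 -m crank '[{"angular":[0,0,0],"travel":[0,0,0],"grip":0.45},{"angular":[0,0,0],"travel":[0,0,0],"grip":0.45},{"angular":[0,0,0],"travel":[0,0,-0.05],"grip":0.45},{"angular":[0,0,0],"travel":[0,0,-0.1],"grip":0.45},{"angular":[0,0,0],"travel":[0,0,-0.1],"grip":0.45}]' && python3 -m crank '[{"angular":[0,0,0],"travel":[0,0,-0.3],"grip":0.45},{"angular":[0,0,0],"travel":[0,0,-0.4],"grip":0.45},{"angular":[0,0,0],"travel":[0,0,-0.3],"grip":0.45},{"angular":[0,0,0],"travel":[0,0,0],"grip":0.45},{"angular":[0,0,0],"travel":[0,0,0],"grip":0.45}]'
python3 -c "
from h import *
delta([.520,.3405,.040],-5.9)
c=cam('scene');im=np.array(c['pixels'])[180:300,150:260,::-1];cv2.imwrite('pics/f.png',cv2.resize(im,None,fx=4.5,fy=4.5,interpolation=2))"
```

```text
t: 8.73
eef_pos: [0.5201, 0.3405, 0.0243]
orientation: [2.333, 2.104, 0.0]
contact_force: [-2.6, -0.8, 5.1]
gripper_width: 0.0337
gripper_force: 20.0
t: 9.15
eef_pos: [0.5199, 0.3404, 0.0232]
orientation: [-2.333, -2.104, 0.0]
contact_force: [-0.5, 0.3, -0.3]
gripper_width: 0.0488
gripper_force: 0.0
t: 9.57
eef_pos: [0.5198, 0.3403, 0.0489]
orientation: [-2.332, -2.104, 0.001]
contact_force: [-0.1, 0.9, 1.0]
gripper_width: 0.0486
gripper_force: 0.0
t: 9.98
eef_pos: [0.5224, 0.3418, 0.1532]
orientation: [2.331, 2.103, 0.012]
contact_force: [0.3, 0.2, -0.7]
gripper_width: 0.0483
gripper_force: 0.0
t 9.98 pos [0.5224 0.3418 0.1532] w 0.0483 F [ 0.3  0.2 -0.7] ang [ 0.008 -0.006  0.   ] travel after turn [-0.016 -0.022  1.132] |now [-0.021 -0.029  1.131]
```

View pics/f.png

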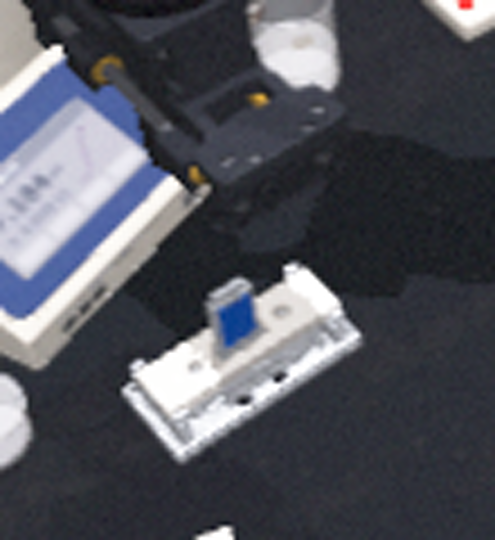

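The bar lies flat on both supports with the handle through its slot, from crop (135,375) to (340,290). I lower onto the handle and pinch it.

```bash
python3 -m crank '[{"angular":[0,0,0],"travel":[0,0,0.2],"grip":0.5},{"angular":[0,0,0],"travel":[0,0,0.3],"grip":0.5},{"angular":[0,0,0],"travel":[0,0,0.3],"grip":0.5},{"angular":[0,0,0],"travel":[0,0,0.2],"grip":0.5},{"angular":[0,0,0],"travel":[0,0,0],"grip":0.5}]' >/dev/null && python3 -m crank '[{"angular":[0,0,0],"travel":[0,0,0.05],"grip":0.5},{"angular":[0,0,0],"travel":[0,0,0],"grip":0.5},{"angular":[0,0,0],"travel":[0,0,0],"grip":0.5},{"angular":[0,0,0],"travel":[0,0,0],"grip":0.5}]'
python3 -c "
from h import *
delta([.520,.3405,.038],-5.9)"
```

```text
t: 10.78
eef_pos: [0.5212, 0.3411, 0.0451]
orientation: [2.332, 2.104, 0.004]
contact_force: [0.4, 0.3, 1.0]
gripper_width: 0.0443
gripper_force: 0.0
t 10.78 pos [0.5212 0.3411 0.0451] w 0.0443 F [0.4 0.3 1. ] ang [ 0.003 -0.002  0.   ] travel after turn [-0.008 -0.011  0.071] |now [-0.008 -0.011  0.071]
```

```bash
python3 -m crank '[{"angular":[0,0,0],"travel":[0,0,0.06],"grip":0.6},{"angular":[0,0,0],"travel":[0,0,0],"grip":0.7},{"angular":[0,0,0],"travel":[0,0,0],"grip":0.8},{"angular":[0,0,0],"travel":[0,0,0],"grip":0.83},{"angular":[0,0,0],"travel":[0,0,0],"grip":0.86}]' 40 && python3 -m crank '[{"angular":[0,0,0],"travel":[0,0,0],"grip":0.88},{"angular":[0,0,0],"travel":[0,0,0],"grip":0.9},{"angular":[0,0,0],"travel":[0,0,0],"grip":0.94},{"angular":[0,0,0],"travel":[0,0,0],"grip":1},{"angular":[0,0,0],"travel":[0,0,0],"grip":1}]' 40
python3 -c "
from h import *
delta([.520,.3405,.038],-5.9)"; python3 rel.py|grep tray
```

```text
t: 11.2
eef_pos: [0.5201, 0.3405, 0.0376]
orientation: [2.333, 2.104, 0.0]
contact_force: [-0.6, -0.1, -1.0]
gripper_width: 0.0134
gripper_force: 0.0
t: 11.62
eef_pos: [0.52, 0.3405, 0.0374]
orientation: [-2.333, -2.104, -0.0]
contact_force: [0.3, 0.8, 0.5]
gripper_width: 0.0075
gripper_force: 40.0
t 11.62 pos [0.52   0.3405 0.0374] w 0.0075 F [0.3 0.8 0.5] ang [-0. -0.  0.] travel after turn [-0.    -0.    -0.006] |now [-0.    -0.    -0.006]
tray -x local x expected -29.0 median -21.4 slope deg -10.5 all [-17.4 -17.4 -17.4 -16.7 -21.4 -17.5 -16.8 -29.8 -21.4 -29.8 -29.7 -29.7
tray +y local y expected 62.0 median 61.4 slope deg 0.2 all [61.4 61.4 61.4 61.4 62.  62.  62.  61.4 61.4 61.4 61.4 61.4 62. ]
```

```bash
python3 -m crank '[{"angular":[0,0,0],"travel":[0,0,-0.03],"grip":1},{"angular":[0,0,0],"travel":[0,0,-0.06],"grip":1},{"angular":[0,0,0],"travel":[0,0,-0.1],"grip":1},{"angular":[0,0,0],"travel":[0,0,-0.14],"grip":1},{"angular":[0,0,0],"travel":[0,0,-0.15],"grip":1}]' && python3 -m crank '[{"angular":[0,0,0],"travel":[0,0,-0.15],"grip":1},{"angular":[0,0,0],"travel":[0,0,-0.15],"grip":1},{"angular":[0,0,0],"travel":[0,0,-0.15],"grip":1},{"angular":[0,0,0],"travel":[0,0,-0.15],"grip":1},{"angular":[0,0,0],"travel":[0,0,-0.15],"grip":1}]' && python3 -m crank '[{"angular":[0,0,0],"travel":[0,0,-0.15],"grip":1},{"angular":[0,0,0],"travel":[0,0,-0.15],"grip":1},{"angular":[0,0,0],"travel":[0,0,-0.15],"grip":1},{"angular":[0,0,0],"travel":[0,0,-0.1],"grip":1},{"angular":[0,0,0],"travel":[0,0,-0.05],"grip":1}]' && python3 -m crank '[{"angular":[0,0,0],"travel":[0,0,0],"grip":1},{"angular":[0,0,0],"travel":[0,0,0],"grip":1},{"angular":[0,0,0],"travel":[0,0,0],"grip":1}]'
python3 -c "
from h import *
delta([.507,-.245,.24],15.5)
c=cam('scene');im=np.array(c['pixels'])[130:300,140:290,::-1];cv2.imwrite('pics/g.png',cv2.resize(im,None,fx=3.5,fy=3.5,interpolation=2))"
```

```text
t: 12.08
eef_pos: [0.5197, 0.3402, 0.0861]
orientation: [-2.333, -2.104, 0.002]
contact_force: [-0.2, 0.7, -3.7]
gripper_width: 0.0079
gripper_force: 40.0
t: 12.5
eef_pos: [0.5202, 0.3405, 0.1627]
orientation: [2.332, 2.104, 0.002]
contact_force: [-0.6, 0.4, -3.7]
gripper_width: 0.0076
gripper_force: 40.0
t: 12.92
eef_pos: [0.521, 0.341, 0.2236]
orientation: [2.332, 2.104, 0.007]
contact_force: [0.8, 0.0, -3.9]
gripper_width: 0.0079
gripper_force: 40.0
t: 13.17
eef_pos: [0.5194, 0.34, 0.2192]
orientation: [-2.332, -2.104, 0.003]
contact_force: [-0.9, 0.3, -4.0]
gripper_width: 0.0077
gripper_force: 40.0
t 13.17 pos [0.5194 0.34   0.2192] w 0.0077 F [-0.9  0.3 -4. ] ang [-0.002  0.001 -0.475] travel after turn [-5.605 -1.683 -0.208] |now [-5.833  0.477 -0.201]
```

View pics/g.png

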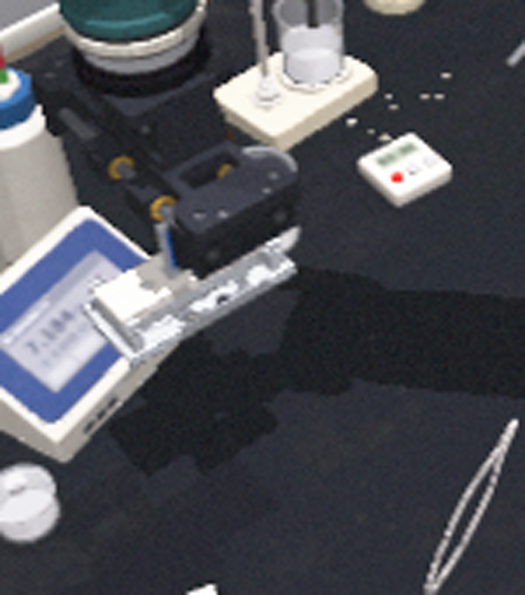

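The tray hangs level from the handle with the bar seated, crop (190,300). I carry it to the bath with gentle ramps.

```bash
python3 -m crank '[{"angular":[0,0,0],"travel":[-0.05,0,-0.02],"grip":1},{"angular":[0,0,0],"travel":[-0.1,0.01,-0.02],"grip":1},{"angular":[0,0,0],"travel":[-0.15,0.01,-0.02],"grip":1},{"angular":[0,0,0],"travel":[-0.2,0.02,-0.02],"grip":1},{"angular":[0,0,0],"travel":[-0.25,0.02,-0.02],"grip":1}]' >/dev/null && python3 -m crank '[{"angular":[0,0,0],"travel":[-0.25,0.02,-0.02],"grip":1},{"angular":[0,0,0],"travel":[-0.25,0.02,-0.02],"grip":1},{"angular":[0,0,0],"travel":[-0.25,0.02,-0.02],"grip":1},{"angular":[0,0,0],"travel":[-0.25,0.02,-0.02],"grip":1},{"angular":[0,0,0],"travel":[-0.25,0.02,-0.02],"grip":1}]' && python3 -m crank '[{"angular":[0,0,0],"travel":[-0.25,0.02,0],"grip":1},{"angular":[0,0,0],"travel":[-0.25,0.02,0],"grip":1},{"angular":[0,0,0],"travel":[-0.25,0.02,0],"grip":1},{"angular":[0,0,0],"travel":[-0.25,0.02,0],"grip":1},{"angular":[0,0,0],"travel":[-0.25,0.02,0],"grip":1}]'
python3 -c "
from h import *
delta([.507,-.245,.24],15.5)"
```

```text
t: 14.05
eef_pos: [0.5148, 0.1373, 0.2406]
orientation: [2.333, 2.103, -0.0]
contact_force: [-0.0, -0.2, -3.4]
gripper_width: 0.0077
gripper_force: 40.0
t: 14.47
eef_pos: [0.5116, 0.0121, 0.2406]
orientation: [2.333, 2.103, -0.0]
contact_force: [0.6, -0.2, -3.6]
gripper_width: 0.0078
gripper_force: 40.0
t 14.47 pos [0.5116 0.0121 0.2406] w 0.0078 F [ 0.6 -0.2 -3.6] ang [ 0.     0.001 -0.476] travel after turn [-2.465 -0.731  0.006] |now [-2.562  0.22   0.008]
```

```bash
python3 -m crank '[{"angular":[0,0,0],"travel":[-0.25,0.02,0],"grip":1},{"angular":[0,0,0],"travel":[-0.25,0.02,0],"grip":1},{"angular":[0,0,0],"travel":[-0.25,0.02,0],"grip":1},{"angular":[0,0,0],"travel":[-0.25,0.02,0],"grip":1},{"angular":[0,0,0],"travel":[-0.25,0.02,0],"grip":1}]' >/dev/null && python3 -m crank '[{"angular":[0,0,0],"travel":[-0.25,0.02,0],"grip":1},{"angular":[0,0,0],"travel":[-0.25,0.02,0],"grip":1},{"angular":[0,0,0],"travel":[-0.2,0.02,0],"grip":1},{"angular":[0,0,0],"travel":[-0.15,0.02,0],"grip":1},{"angular":[0,0,0],"travel":[-0.1,0.01,0],"grip":1}]' >/dev/null && python3 -m crank '[{"angular":[0,0,0],"travel":[-0.05,0.01,0],"grip":1},{"angular":[0,0,-0.02],"travel":[0,0,0],"grip":1},{"angular":[0,0,-0.04],"travel":[0,0,0],"grip":1},{"angular":[0,0,-0.06],"travel":[0,0,0],"grip":1},{"angular":[0,0,-0.06],"travel":[0,0,0],"grip":1}]' >/dev/null && python3 -m crank '[{"angular":[0,0,-0.06],"travel":[0,0,0],"grip":1},{"angular":[0,0,-0.06],"travel":[0,0,0],"grip":1},{"angular":[0,0,-0.06],"travel":[0,0,0],"grip":1},{"angular":[0,0,-0.06],"travel":[0,0,0],"grip":1},{"angular":[0,0,-0.04],"travel":[0,0,0],"grip":1}]' >/dev/null && python3 -m crank '[{"angular":[0,0,-0.02],"travel":[0,0,0],"grip":1},{"angular":[0,0,0],"travel":[0,0,0],"grip":1},{"angular":[0,0,0],"travel":[0,0,0],"grip":1},{"angular":[0,0,0],"travel":[0,0,0],"grip":1}]'
python3 -c "
from h import *
delta([.507,-.245,.108],15.5)
o=np.zeros((560,800,3),np.uint8)
for i,(n,b) in enumerate((('scene',(270,30,400,210)),('top',(310,130,460,270)))):
    c=cam(n);x0,y0,x1,y1=b;im=cv2.resize(np.array(c['pixels'])[y0:y1,x0:x1,::-1],None,fx=[3,2.7][i],fy=[3,2.7][i],interpolation=2);o[:im.shape[0],i*392:i*392+im.shape[1]]=im
cv2.imwrite('pics/k.png',o)"
```

```text
t: 16.47
eef_pos: [0.5093, -0.211, 0.2404]
orientation: [-1.897, -2.504, -0.0]
contact_force: [-0.6, -1.1, -3.0]
gripper_width: 0.0075
gripper_force: 40.0
t 16.47 pos [ 0.5093 -0.211   0.2404] w 0.0075 F [-0.6 -1.1 -3. ] ang [ 0.    -0.     0.005] travel after turn [-0.321 -0.113  1.324] |now [-0.321 -0.115  1.324]
```

View pics/k.png

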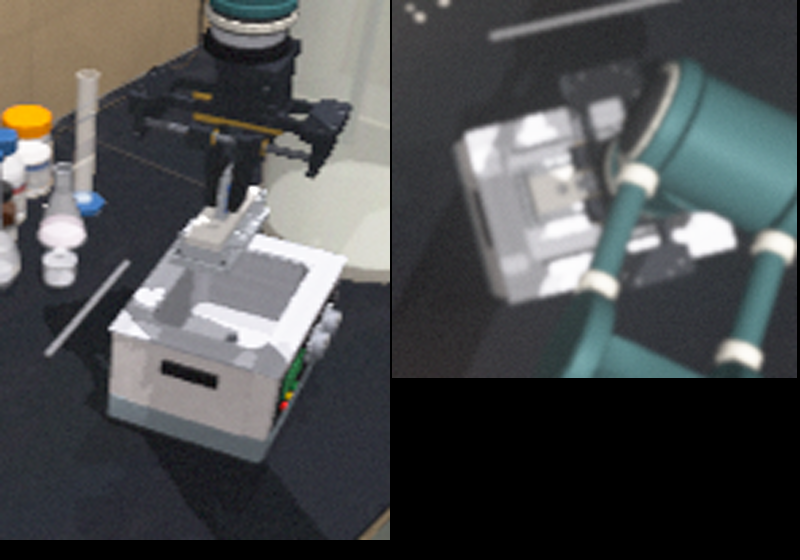

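The tray hangs level over the tank with the bar seated, about 32 mm short along -y. I centre it, then lower.

```bash
python3 -m crank '[{"angular":[0,0,0],"travel":[-0.04,-0.02,0],"grip":1},{"angular":[0,0,0],"travel":[-0.08,-0.03,0],"grip":1},{"angular":[0,0,0],"travel":[-0.1,-0.03,0],"grip":1},{"angular":[0,0,0],"travel":[-0.06,-0.02,0],"grip":1},{"angular":[0,0,0],"travel":[-0.04,-0.01,0],"grip":1}]' >/dev/null && python3 -m crank '[{"angular":[0,0,0],"travel":[0,0,0],"grip":1},{"angular":[0,0,0],"travel":[0,0,0],"grip":1},{"angular":[0,0,0],"travel":[0,0,0],"grip":1}]'
python3 -c "
from h import *
delta([.507,-.245,.108],15.5)"
```

```text
t: 17.23
eef_pos: [0.5074, -0.2451, 0.2403]
orientation: [-1.897, -2.504, -0.0]
contact_force: [-0.2, -1.0, -3.5]
gripper_width: 0.0074
gripper_force: 40.0
t 17.23 pos [ 0.5074 -0.2451  0.2403] w 0.0074 F [-0.2 -1.  -3.5] ang [-0.    -0.001  0.004] travel after turn [ 0.002 -0.003  1.323] |now [ 0.002 -0.003  1.323]
```

```bash
python3 -m crank '[{"angular":[0,0,0],"travel":[0,0,0.03],"grip":1},{"angular":[0,0,0],"travel":[0,0,0.06],"grip":1},{"angular":[0,0,0],"travel":[0,0,0.1],"grip":1},{"angular":[0,0,0],"travel":[0,0,0.12],"grip":1},{"angular":[0,0,0],"travel":[0,0,0.12],"grip":1}]' && python3 -m crank '[{"angular":[0,0,0],"travel":[0,0,0.12],"grip":1},{"angular":[0,0,0],"travel":[0,0,0.1],"grip":1},{"angular":[0,0,0],"travel":[0,0,0.1],"grip":1},{"angular":[0,0,0],"travel":[0,0,0.1],"grip":1},{"angular":[0,0,0],"travel":[0,0,0.1],"grip":1}]' && python3 -m crank '[{"angular":[0,0,0],"travel":[0,0,0.1],"grip":1},{"angular":[0,0,0],"travel":[0,0,0.1],"grip":1},{"angular":[0,0,0],"travel":[0,0,0.08],"grip":1},{"angular":[0,0,0],"travel":[0,0,0.06],"grip":1},{"angular":[0,0,0],"travel":[0,0,0.03],"grip":1}]' && python3 -m crank '[{"angular":[0,0,0],"travel":[0,0,0],"grip":1},{"angular":[0,0,0],"travel":[0,0,0],"grip":1},{"angular":[0,0,0],"travel":[0,0,0],"grip":1},{"angular":[0,0,0],"travel":[0,0,0],"grip":1}]'
python3 -c "
from h import *
delta([.507,-.245,.108],15.5)
c=cam('scene');im=np.array(c['pixels'])[60:200,280:400,::-1];cv2.imwrite('pics/l.png',cv2.resize(im,None,fx=4,fy=4,interpolation=2))"
```

```text
t: 17.65
eef_pos: [0.5071, -0.2448, 0.1958]
orientation: [-1.896, -2.504, 0.0]
contact_force: [-0.8, 1.0, -4.3]
gripper_width: 0.0075
gripper_force: 40.0
t: 18.07
eef_pos: [0.5075, -0.2451, 0.1443]
orientation: [-1.897, -2.504, -0.0]
contact_force: [-0.0, -0.7, -4.0]
gripper_width: 0.0077
gripper_force: 40.0
t: 18.48
eef_pos: [0.5069, -0.2449, 0.1072]
orientation: [-1.896, -2.503, 0.0]
contact_force: [-1.3, 0.3, -4.5]
gripper_width: 0.008
gripper_force: 40.0
t: 18.82
eef_pos: [0.508, -0.2454, 0.1091]
orientation: [1.896, 2.503, 0.0]
contact_force: [0.4, 0.6, -4.8]
gripper_width: 0.0078
gripper_force: 40.0
t 18.82 pos [ 0.508  -0.2454  0.1091] w 0.0078 F [ 0.4  0.6 -4.8] ang [0.001 0.001 0.005] travel after turn [ 0.007 -0.008  0.011] |now [ 0.007 -0.008  0.011]
```

View pics/l.png

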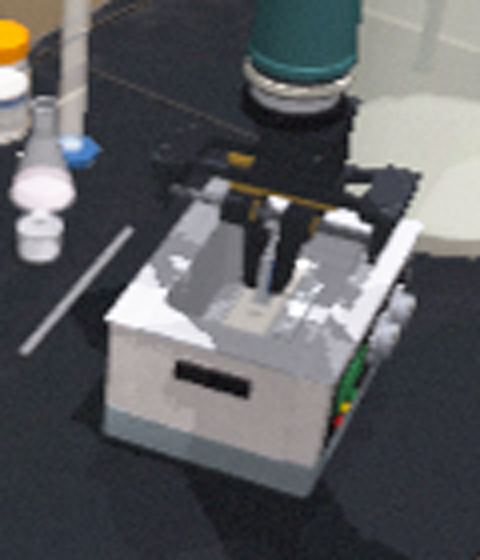

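The tray and bar hang centred and below the rim, with the bar at crop (255,305) and only the gravity load on the wrist. I let it settle and hand in.

```bash
python3 -m crank '[{"angular":[0,0,0],"travel":[0,0,0],"grip":1},{"angular":[0,0,0],"travel":[0,0,0],"grip":1},{"angular":[0,0,0],"travel":[0,0,0],"grip":1},{"angular":[0,0,0],"travel":[0,0,0],"grip":1},{"angular":[0,0,0],"travel":[0,0,0],"grip":1}]' && python3 -c "
from rig import *
print(finish_job())"
```

```text
t: 19.28
eef_pos: [0.5074, -0.2451, 0.1084]
orientation: [-1.897, -2.504, -0.0]
contact_force: [-0.5, -0.2, -4.6]
gripper_width: 0.0077
gripper_force: 40.0
the job is handed in; nothing more can be done
None
```

The job is handed in at 19.3 s: the bar is on its seats and the tray is held level and still in the tank, about 29 mm above its floor with the bar about 23 mm below the rim; `finish_job()` returned no verdict.

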